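# Trip the counting bucket with the last metal post and reset it

### The job

The small tip bucket on the desk counts short metal posts in pairs: one is already in it, so put the other post from the desk beside it and let the bucket trip and dump both into its tray. Then swing the empty bucket back upright by the bar on its tail, leaving both posts lying in the tray.

Things in the scene. Friction and masses are not known exactly. Their poses are not given: they have to be found in the camera images.
- tipper: Fixed grey stand with catch tray. Origin on the desk below the pivot; +x the way it dumps, +y along the pivot (z 150 mm). Uprights at y ±72, tops z 160 mm. Tray x -15 to 220, y ±82, walls 45 mm high, open top. Upright bucket: pan floor at z 150, inside x 58 to 115, y ±55, open at +x edge, other walls 16 mm high. Free place for the post: x 85, y +28 mm. A post stands near x 88, y -28.
- bucket (a joint): Tilt of the aluminium bucket in rad: 0 = upright on its rear stop, 1.1 = fully tipped, +x edge down into the tray. Free-moving, over-centre: one post does not tip it, two do. Emptied it stays tipped; pushed back below 0.4 it falls to 0 and stays. A steel counterweight (30 mm thick, 44 long) sits on its tail: centre x -50, z 185 mm upright; x 9, z 211 tipped.
- reset_bar (a point): Centre of the reset bar at the end of the bucket's tail: dark round bar 10 mm thick, 80 mm long along the stand's y, free all round. It moves with the bucket: at tilt t it is at x = -110 cos t, y = 0, z = 150 + 110 sin t mm in the stand's frame (x -50, z 248 tipped; x -110, z 150 upright). To reset, push it back and down along that arc with 1 to 3 N.
- post_centre (a point): Centre (half-way up) of the loose post to be added: a small spool-shaped pale metal post standing upright on the desk, 16 mm in diameter, 22 mm high, 40 g; z axis along the post. Among bystanders: a black filter cube, a larger cone-nosed objective and a small square box.
- loaded_post_centre (a point): Centre (half-way up) of the like post, 16 mm in diameter and 22 mm high, that already stands in the bucket; z axis along the post.

How it is judged:
By the outcome, as a careful person would: the job done as asked, in the order asked, and still so for the second after the job is handed in, with the robot touching nothing.
It also fails if it takes over 51 s, if anything falls off the work surface, if the arm or the gripper's body presses on something with over 40 N, if the wrist force passes 120 N, or if a joint passes its speed limit or range.

### The arm

A 7-joint arm with a two-finger parallel gripper is mounted at the origin on a cart in front of the work surface, level with it; the furniture and walls round the work are solid. World frame = base frame: x ahead of the robot, y to its left, z up, the work surface at z = 0. Lengths are in m, angles in rad, forces in N, time in s.
With the tool pointing down it reaches from about 0.4 to 0.85 m from the base axis. Payload 4.5 kg.
Tool frame: the origin (TCP) lies at the very end of the fingers, on their centre line; the grasp point (between the pads) lies 19 mm behind it; z points along the fingers, y is the line along which they close (so a half turn about z gives the same grasp; the last joint's range is limited). The gripper opens to 88 mm and grips with 3 to 60 N. Pads are 18 mm wide; open, the fingers measure 123 mm over their backs; the gripper's body (75 mm by 187 mm) begins 45 mm behind the grasp point.
Start: joints at [1.137, 0.689, -0.195, 1.565, 0.157, 0.902, -0.215], TCP at [0.282, -0.558, 0.239] pointing down, gripper open.
Joint ranges: [-3.01, 3.01], [-0.46, 2.08], [-1.47, 1.51], [0.13, 2.56], [-1, 4.14], [0.04, 2.09], [-2.66, 2.66]. Speed limits (rad/s): [2.57, 2.57, 3.14, 3.14, 3.14, 3.14, 3.14].

### API

Orientations are given as a unit quaternion [x, y, z, w].
In Python, from plant import r gives the robot as it stands. The module is installed in compiled form; this text tells all that it offers.
- The arm moves only by the tool step_arm, never from a script. Its argument "increments" is a list of rows, each a list of 2 entries, a list of its own where there are three numbers: the shift along the world's x, y, z in cm, then the turn, a rotation vector about the world's x, y, z in degrees. A call has exactly 10 rows; each row shifts and turns the commanded pose from where the row before left it; what a row does not reach is not made up. A row lasts 1/10 s, in which the tool goes at most 50 mm and 8.59 degrees, less where a joint would pass 70% of its speed; a pose out of reach is approached as far as the arm can. A call is refused whole if a number of a shift passes 5 or a number of a turn 8.59, either way. A call with a gripper value outside its range is refused whole. "fingers" is the opening, from 0 (shut) to 1 (fully open), set as the call begins (left out, the last holds). The fingers move at their own pace and stop on an object; "grip_force" is the grip in N (left out, the last holds). Time passes only in rows, so rows that do not move let the fingers close, or fill a call up. It gives the time, the measured TCP pose, the force, the opening and the grip force at its end, in the units of the state.
- r.get_state(): the state, without advancing time (a new reading comes with each control period).
- r.snapshot(name): name is "side" or "top" or "wrist"; returns (picture, depth): 480x640x3 uint8, red, green, blue; 480x640 float32, m along the optical axis (not along the pixel's ray), 0 where there is no reading.
- r.calibration(name): a dict with "fov_y" (degrees; the focal length in pixels is half the picture's height over the tangent of half this angle, whatever the lens; pixels are square), "cx", "cy" (the principal point, pixels), "k1" (the pictures are not rectified: a ray, as slopes to the right and down, at radius r is drawn at 1 + k1 r^2 times it, then the intrinsics apply), "R" (3x3) and "t" (3): a world point X has camera coordinates R X + t. Camera axes: x right, y down, z forward; pixel columns grow to the right and rows downward; lengths in m; the calibration is good to about 2 mm. A picture is of the moment at which its call begins: read the wrist's pose just before it. calibration takes no time and is no camera call; for the wrist camera it gives the pose at the moment of the call.
- r.finish_job(): hands the job in; it is judged then, once.
The state is a dict: "clock": time; "q": joint angles; "qd": joint speeds; "joint_torque": joint torques, N m; "tool_pos": TCP position; "eef_rot": TCP orientation; "contact_force": force on the tool from outside, world axes, zero at the start; "moment": the same for the moment, N m; "opening": opening from 0.0 (shut) to 1.0 (fully open); "finger_force": force on a finger pad.
Only numpy, scipy, OpenCV 4.12 (cv2) and the standard library are available. Lean on these libraries where they do the work, as an engineer would, in place of code of your own. Each camera call takes 0.05 s, during which the arm holds its last target. There are 200 camera calls.

## Working session

There is one attempt and no reset: what is moved stays moved. The work goes in short steps, Python scripts to look and compute and a tool call to move; the robot and the scene stay as the last step left them, time stands still between calls to the robot, and variables do not carry over. Pictures are saved under pics/ and viewed, at most 10 in all, crops included, and the job is handed in when it is done.

Besides the shell and the picture viewer there is one more tool, called after "Request:" as a command line: name --argument value ..., lists and objects as JSON in quotes. step_arm: Moves the arm, as the interface text tells. Its arguments: {"type":"object","properties":{"increments":{"type":"array","items":{"type":"array"}},"fingers":{"type":"number"},"grip_force":{"type":"number"}},"required":["increments"]}

```bash
mkdir -p pics; cat > h.py <<'E'
import numpy as np, cv2
from plant import r
def snap(n,f):
    c=r.calibration(n); p,d=r.snapshot(n); cv2.imwrite('pics/'+f+'.png',p[:,:,::-1]); np.savez('pics/'+f+'.npz',p=p,d=d,**{k:np.array(v) for k,v in c.items()})
def load(f): return dict(np.load('pics/'+f+'.npz'))
def ray(c,u,v):
    f=240/np.tan(np.radians(float(c['fov_y']))/2); xd=(u-c['cx'])/f; yd=(v-c['cy'])/f
    rd=np.hypot(xd,yd); rr=rd
    for _ in range(30): rr=rd/(1+c['k1']*rr*rr)
    s=rr/rd if rd>0 else 1
    return np.array([xd*s,yd*s,1.])
def atdepth(c,u,v,z=None):
    if z is None: z=c['d'][int(round(v)),int(round(u))]
    return c['R'].T@(ray(c,u,v)*z-c['t'])
def atz(c,u,v,z):
    d=c['R'].T@ray(c,u,v); o=-c['R'].T@c['t']
    return o+d*(z-o[2])/d[2]
def proj(c,X):
    X=c['R']@np.array(X)+c['t']; s=X[:2]/X[2]; s=s*(1+c['k1']*(s@s)); f=240/np.tan(np.radians(float(c['fov_y']))/2)
    return s*f+[float(c['cx']),float(c['cy'])]
E
python3 - <<'E'
from h import *
np.set_printoptions(precision=4,suppress=True)
snap('top','top0');snap('side','side0')
s=r.get_state();print(s['clock'],s['tool_pos'],s['eef_rot'],s['contact_force'],s['opening'])
for n in('top','side'):
    c=load(n+'0');print(n,-c['R'].T@c['t'],c['R'][2],c['fov_y'],c['k1'])
E
```

```text
0.1 [ 0.2815 -0.5574  0.238 ] [ 0.9728  0.2318 -0.0003 -0.0008] [ 0.044   0.254  -0.4269] 0.9963283577532911
top [ 0.4625 -0.1038  1.0329] [ 0.0536 -0.0261 -0.9982] 47.428499929075876 -0.07369704601792178
side [0.4042 0.6486 0.713 ] [ 0.1215 -0.7663 -0.6308] 46.351669565822064 -0.11187450031994153
```

View pics/top0.png

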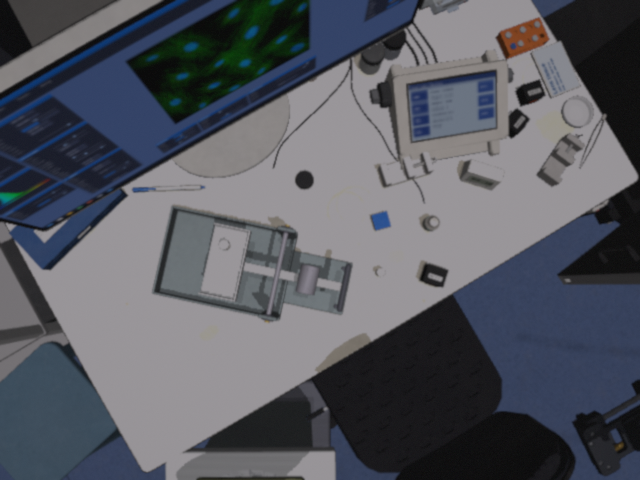

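View pics/side0.png

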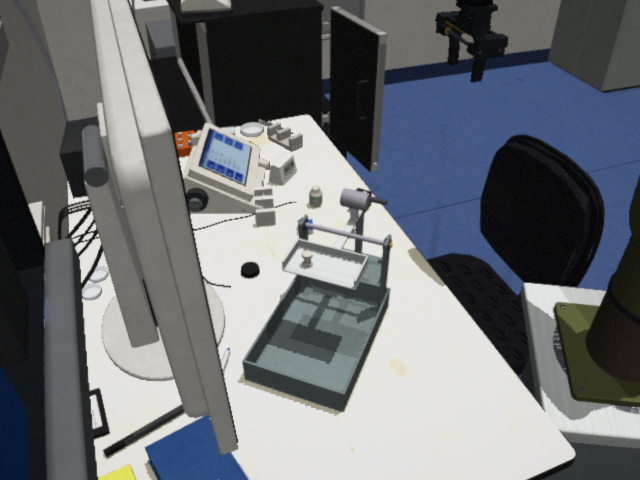

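The top view shows the tipper centred near (255,265), dumping toward image left. The loaded post is at (224,243), the likely loose post at (380,271), the objective at (431,222) and the black cube at (434,274). I'll enlarge this area and convert to world coordinates.

```bash
python3 - <<'E'
from h import *
np.set_printoptions(precision=4,suppress=True)
c=load('top0');im=cv2.imread('pics/top0.png')[190:330,150:450]
cv2.imwrite('pics/crop0.png',cv2.convertScaleAbs(cv2.resize(im,(798,372),interpolation=cv2.INTER_CUBIC),alpha=1.2))
for n,u,v in [('post',380,271),('obj',431,222),('cube',434,274),('loaded',224,243),('cw',308,278),('bar',345,288),('trayTL',173,207),('trayBL',155,293),('TR',297,232),('BR',278,318)]:
    print(n,atdepth(c,u,v))
# bar depth region
d=c['d'][258:318:4,334:356:2];print(d)
print(c['d'][262:280:2,370:390:2])
E
```

```text
post [ 0.4846 -0.2443  0.0239]
obj [ 0.5736 -0.3367  0.0439]
cube [ 0.4784 -0.3426  0.0361]
loaded [0.5264 0.0224 0.1725]
cw [ 0.4706 -0.1096  0.1976]
bar [ 0.4547 -0.1691  0.158 ]
trayTL [0.6014 0.1338 0.0475]
trayBL [0.4458 0.1655 0.0445]
TR [ 0.5552 -0.091   0.048 ]
BR [ 0.4003 -0.0565  0.0453]
[[1.0323 1.0336 1.0341 1.0345 1.0346 1.0335 1.0356 1.0323 1.0343 1.0359
  1.0364]
 [1.0249 1.0256 1.0239 1.0216 1.0252 1.0238 1.0247 1.0254 1.0246 1.0361
  1.0327]
 [1.0208 1.0205 1.0215 1.0176 1.0228 1.0231 0.8805 0.8766 0.8777 1.033
  1.0318]
 [1.0192 1.0214 1.0211 1.0227 1.0216 1.0263 0.8794 0.8746 0.8827 1.0338
  1.0345]
 [1.0197 1.0203 1.0213 1.0205 1.0229 0.8789 0.8779 0.8801 1.0238 1.0343
  1.0316]
 [1.0236 1.0237 1.0218 1.0209 1.0231 0.876  0.8768 0.8794 1.031  1.0328
  1.0313]
 [0.8837 0.8875 0.8831 0.8835 0.8807 0.8756 0.8788 1.0215 1.0323 1.0296
  1.0335]
 [0.8814 0.8845 0.8832 0.886  0.8785 0.8768 0.8799 1.0319 1.0299 1.0311
  1.0301]
 [1.0196 1.0208 0.8832 0.8773 0.8763 0.8744 0.8772 1.0328 1.0316 1.0344
  1.0331]
 [1.0176 1.0214 1.0221 0.876  0.875  0.8765 1.0238 1.0298 1.0287
[... 384 characters left out ...]
0323 1.0284 1.0278 1.0288 1.028
  1.0281]]
[[1.0339 1.0381 1.0344 1.0358 1.0362 1.0339 1.0335 1.0358 1.0368 1.034 ]
 [1.0344 1.0316 1.04   1.0346 1.034  1.0385 1.0355 1.0377 1.0341 1.0357]
 [1.0298 1.033  1.0366 1.036  1.0328 1.0318 1.0347 1.0335 1.0378 1.0348]
 [1.0357 1.0339 1.034  1.0314 1.0147 1.0141 1.0127 1.0353 1.0377 1.0357]
 [1.0319 1.0328 1.0346 1.0316 1.0118 1.0128 1.0103 1.0118 1.0334 1.0363]
 [1.0324 1.0348 1.0356 1.0295 1.0137 1.0126 1.0151 1.0166 1.0341 1.0341]
 [1.0343 1.0374 1.0356 1.0327 1.0141 1.0128 1.0144 1.0121 1.0361 1.0331]
 [1.0321 1.0301 1.034  1.0351 1.0349 1.0315 1.0373 1.0334 1.0304 1.0314]
 [1.0336 1.0368 1.0337 1.0335 1.0351 1.0345 1.03   1.0326 1.0303 1.0334]]
```

View pics/crop0.png

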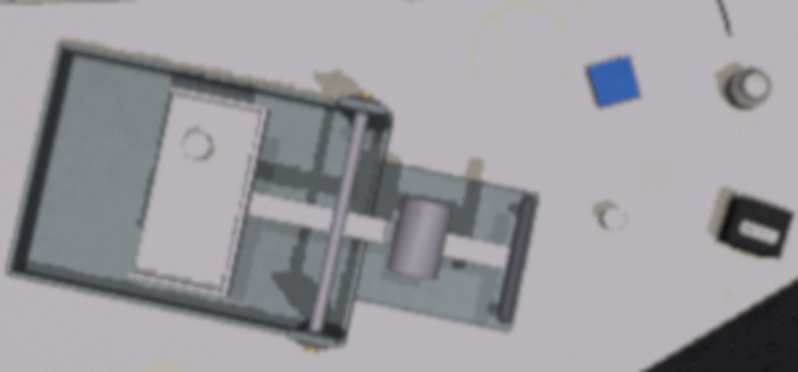

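The crop shows the loose post at crop (612,217), which is full-image (380.1,271.6). Its depth gives a top height of about 24 mm, as expected. The bar ends are at crop (530,197) and (507,320), the loaded post top at (198,144), the tray corners at (62,43) and (12,270), and the axle midpoint at (338,219). Next I'll fit the stand pose to these.

```bash
cat >> h.py <<'E'
def S(p,x): # stand mm -> world m ; p = X,Y,yaw
    c,s=np.cos(p[2]),np.sin(p[2]); x=np.array(x)/1000.
    return np.array([p[0]+c*x[0]-s*x[1],p[1]+s*x[0]+c*x[1],x[2]])
E
python3 - <<'E'
from h import *
from scipy.optimize import least_squares
np.set_printoptions(precision=4,suppress=True)
c=load('top0')
o=[((530,197),(-110,-40,153)),((507,320),(-110,40,153)),((198,144),(88,-28,172)),((62,43),(220,-82,45)),((12,270),(220,82,45)),((338,219),(0,0,152)),((420,238),(-50,0,200))]
px=np.array([np.array(a)/2.66+[150,190] for a,_ in o])
f=lambda p:(np.array([proj(c,S(p,b)) for _,b in o])-px).ravel()
s=least_squares(f,[0.48,-0.06,1.35],loss='soft_l1');p=s.x
print(p,np.degrees(p[2]));print(f(p).reshape(-1,2))
np.save('p.npy',p)
print('post',atz(c,380.1,271.6,.022),atz(c,380.1,271.6,.015))
print('place',S(p,(85,28,161)),'bar',S(p,(-110,0,150)),'bar tipped',S(p,(-50,0,248)),'loaded',atz(c,198/2.66+150,144/2.66+190,.172))
cs=load('side0')
for b in [(-110,0,150),(220,82,45),(220,-82,45),(88,-28,161)]: print(b,proj(cs,S(p,b)))
st=r.get_state();from scipy.spatial.transform import Rotation as Ro
print(Ro.from_quat(st['eef_rot']).as_matrix())
E
```

```text
[ 0.4792 -0.0613  1.3576] 77.78190162385764
[[ 0.4039 -1.1524]
 [-1.1237  1.2539]
 [ 1.8883 -0.4017]
 [-1.3878 -1.4634]
 [-2.6626  1.5989]
 [ 0.6905  0.6596]
 [ 0.4696 -0.242 ]]
post [ 0.4835 -0.2448  0.022 ] [ 0.4837 -0.2458  0.015 ]
place [0.4699 0.0277 0.161 ] bar [ 0.456  -0.1688  0.15  ] bar tipped [ 0.4687 -0.1101  0.248 ] loaded [0.5246 0.0218 0.172 ]
(-110, 0, 150) [364.8834 196.2698]
(220, 82, 45) [344.822  392.2023]
(220, -82, 45) [242.1169 359.0449]
(88, -28, 161) [307.3829 256.0282]
[[ 0.8925  0.451  -0.0009]
 [ 0.451  -0.8925  0.0014]
 [-0.0001 -0.0017 -1.    ]]
```

The fit residuals are within about 3 px (roughly 4 mm), and the post's height and reach both make sense. First move: go above the post, turning +51° so the fingers close along the stand's y.

Request:
step_arm --increments '[[[2,3.1,-1],[0,0,5.1]],[[2,3.1,-1],[0,0,5.1]],[[2,3.1,-1],[0,0,5.1]],[[2,3.1,-1],[0,0,5.1]],[[2,3.1,-1],[0,0,5.1]],[[2,3.1,-1],[0,0,5.1]],[[2,3.1,-1],[0,0,5.1]],[[2,3.1,-1],[0,0,5.1]],[[2,3.1,-1],[0,0,5.1]],[[2,3.1,-1],[0,0,5.1]]]' --fingers 0.5 --grip_force 10

```text
clock: 1.1
tool_pos: [0.4823, -0.2466, 0.1381]
eef_rot: [0.777, 0.629, -0.0, -0.0]
contact_force: [1.4, -0.5, 0.3]
opening: 0.502
finger_force: 0.0
```

```bash
python3 - <<'E'
from h import *
np.set_printoptions(precision=4,suppress=True)
snap('wrist','w1');s=r.get_state();c=load('w1')
print(s['clock'],s['tool_pos'],s['eef_rot'],s['q'],s['qd'],s['contact_force'],s['opening'])
print(proj(c,[.4837,-.245,.022]),-c['R'].T@c['t'])
E
```

```text
1.15 [ 0.4866 -0.2385  0.1372] [ 0.773   0.6343  0.0034 -0.0017] [ 0.5754  0.7453 -0.334   1.9044  0.4173  0.559  -0.2301] [ 0.0406 -0.0224 -0.0256  0.0011 -0.0517  0.0207  0.0056] [ 2.1056  4.4987 -0.3267] 0.5000718245276377
[320.3313 228.2504] [ 0.4977 -0.1764  0.2845]
```

View pics/w1.png

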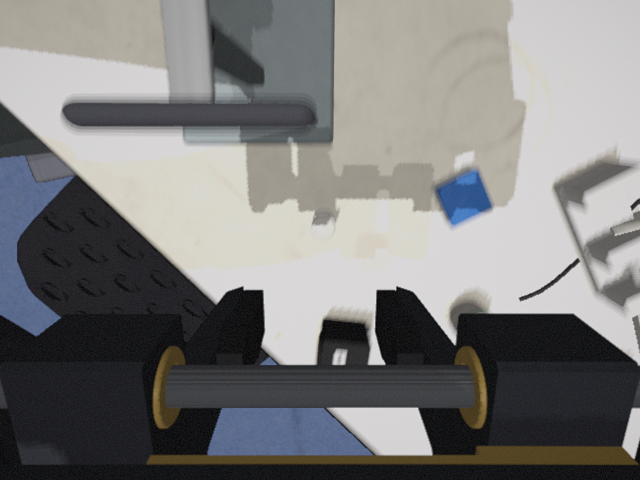

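The wrist view, taken while still settling, shows the post near (322,220), close to the prediction, with the bar and base plate above it. The black cube lies between the fingers at the lower edge, well behind the post. I'll settle lower down and re-measure.

Request:
step_arm --increments '[[[0.15,0.3,-1],[0,0,0]],[[0,0,-1],[0,0,0]],[[0,0,-1],[0,0,0]],[[0,0,-1],[0,0,0]],[[0,0,-1],[0,0,0]],[[0,0,0],[0,0,0]],[[0,0,0],[0,0,0]],[[0,0,0],[0,0,0]],[[0,0,0],[0,0,0]],[[0,0,0],[0,0,0]]]'

```text
clock: 2.15
tool_pos: [0.4836, -0.245, 0.0892]
eef_rot: [0.778, 0.628, 0.0, 0.0]
contact_force: [0.4, -0.4, -0.9]
opening: 0.499
finger_force: 0.0
```

```bash
python3 - <<'E'
from h import *
np.set_printoptions(precision=4,suppress=True)
snap('wrist','w2');s=r.get_state();c=load('w2')
print(s['clock'],s['tool_pos'],s['eef_rot'],s['contact_force'])
uv=proj(c,[.4837,-.245,.022]);print(uv)
u0,v0=map(int,uv);pts=[]
for v in range(v0-40,v0+40):
    for u in range(u0-40,u0+40):
        if c['d'][v,u]>0:
            X=atdepth(c,u,v)
            if .016<X[2]<.03: pts.append(X)
pts=np.array(pts);print(len(pts),np.median(pts,0),pts.min(0),pts.max(0))
im=cv2.imread('pics/w2.png')[max(0,v0-80):v0+80,u0-100:u0+100];cv2.imwrite('pics/w2c.png',cv2.resize(im,None,fx=3,fy=3))
E
```

```text
2.2 [ 0.4836 -0.2449  0.0891] [0.7782 0.628  0.0002 0.0003] [0.1243 0.724  0.0486]
[318.6694 254.1875]
662 [ 0.4848 -0.2453  0.0222] [ 0.4767 -0.2537  0.017 ] [ 0.4926 -0.2379  0.0242]
```

View pics/w2c.png

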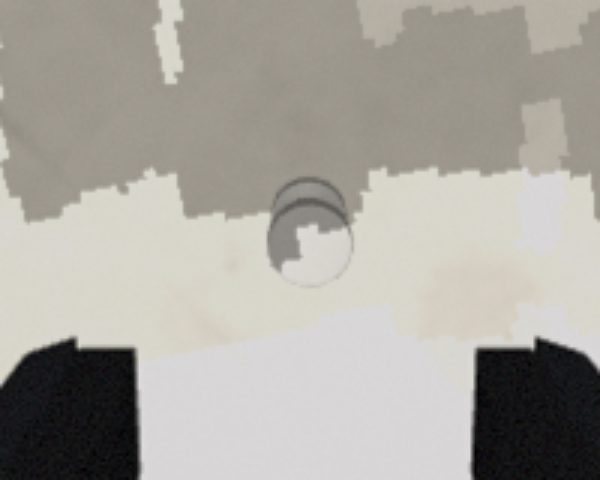

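The post top is centred between the fingers at crop (310,242), measured at (0.4847,-0.2457), 22 mm high. Descending now.

Request:
step_arm --increments '[[[0.1,0,-1.4],[0,0,0]],[[0,0,-1.4],[0,0,0]],[[0,0,-1.4],[0,0,0]],[[0,0,-1.4],[0,0,0]],[[0,0,-1.4],[0,0,0]],[[0,0,-0.8],[0,0,0]],[[0,0,-0.6],[0,0,0]],[[0,0,0],[0,0,0]],[[0,0,0],[0,0,0]],[[0,0,0],[0,0,0]]]'

```text
clock: 3.2
tool_pos: [0.4847, -0.2451, 0.0053]
eef_rot: [0.778, 0.628, 0.0, 0.0]
contact_force: [-0.4, 0.1, -1.0]
opening: 0.497
finger_force: 0.0
```

Request:
step_arm --increments '[[[0,0,0],[0,0,0]],[[0,0,0],[0,0,0]],[[0,0,0],[0,0,0]],[[0,0,0],[0,0,0]],[[0,0,0],[0,0,0]],[[0,0,0],[0,0,0]],[[0,0,0],[0,0,0]],[[0,0,0],[0,0,0]],[[0,0,0],[0,0,0]],[[0,0,0],[0,0,0]]]' --fingers 0.1 --grip_force 10

```text
clock: 4.2
tool_pos: [0.4844, -0.2449, 0.0048]
eef_rot: [0.778, 0.628, 0.0, 0.0]
contact_force: [-0.4, 0.2, 2.8]
opening: 0.167
finger_force: 10.0
```

Gripped (opening 0.167, 10 N). Lift, then carry over the bucket.

Request:
step_arm --increments '[[[0,0,2],[0,0,0]],[[0,0,4],[0,0,0]],[[0,0,4.5],[0,0,0]],[[0,0,4.5],[0,0,0]],[[0,0,4.5],[0,0,0]],[[0,0,4],[0,0,0]],[[0,1,1],[0,0,0]],[[-0.2,3,0],[0,0,0]],[[-0.2,4,0],[0,0,0]],[[-0.2,4,0],[0,0,0]]]'

```text
clock: 5.2
tool_pos: [0.4773, -0.1235, 0.2489]
eef_rot: [0.779, 0.628, -0.0, -0.001]
contact_force: [0.3, 1.4, 0.3]
opening: 0.173
finger_force: 10.0
```

Request:
step_arm --increments '[[[-0.2,4,0],[0,0,0]],[[-0.2,4,0],[0,0,0]],[[0,4,0],[0,0,0]],[[0,2.2,0],[0,0,0]],[[0,1,0],[0,0,0]],[[0,0,0],[0,0,0]],[[0,0,0],[0,0,0]],[[0,0,0],[0,0,0]],[[0,0,0],[0,0,0]],[[0,0,0],[0,0,0]]]'

```text
clock: 6.2
tool_pos: [0.4744, 0.0261, 0.2497]
eef_rot: [0.779, 0.627, -0.0, 0.0]
contact_force: [1.2, -0.3, -0.1]
opening: 0.166
finger_force: 10.0
```

```bash
python3 - <<'E'
from h import *
np.set_printoptions(precision=4,suppress=True)
snap('wrist','w3');snap('side','s3');s=r.get_state();c=load('w3');p=np.load('p.npy')
print(s['clock'],s['tool_pos'],s['eef_rot'],s['contact_force'],s['opening'])
for b in [(58,55,150),(115,55,150),(58,-55,150),(115,-55,150),(88,-28,172),(85,23,150)]: print(b,proj(c,S(p,b)))
a=cv2.imread('pics/w3.png');b=cv2.imread('pics/s3.png')
cv2.imwrite('pics/c3.png',np.hstack([cv2.resize(a,(400,300)),cv2.resize(b[150:420,180:540],(400,300))]))
E
```

```text
6.3 [0.4744 0.0266 0.2497] [ 0.7785  0.6277 -0.      0.0001] [-0.515   0.1615  0.6081] 0.1700581702542807
(58, 55, 150) [269.9441 276.7424]
(115, 55, 150) [266.5808 189.7394]
(58, -55, 150) [439.0428 276.4807]
(115, -55, 150) [446.6751 189.4194]
(88, -28, 172) [407.3018 242.2852]
(85, 23, 150) [319.0447 236.8103]
```

View pics/w3.png

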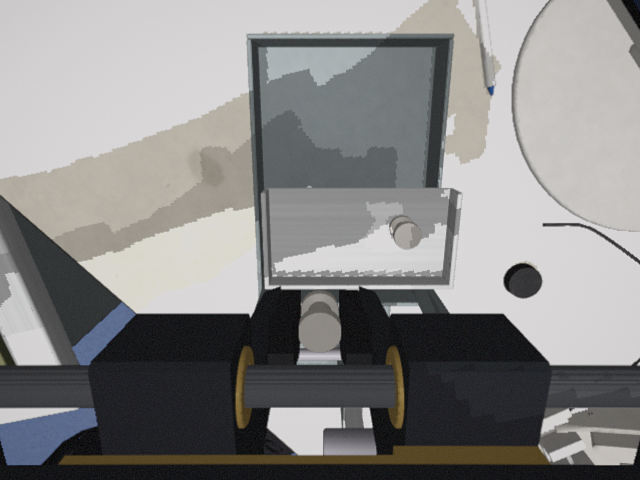

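The wrist view shows the post held upright at (319,325). The pan floor corners are near (269,189), (450,188), (272,277) and (445,277), so the pan lies about 2 mm further to −y than fitted. The loaded post is at (405,235). I'll shift +2 mm in world x and descend to just above the floor.

Request:
step_arm --increments '[[[0.2,0,-1],[0,0,0]],[[0,0,-1.8],[0,0,0]],[[0,0,-1.8],[0,0,0]],[[0,0,-1.5],[0,0,0]],[[0,0,-1.2],[0,0,0]],[[0,0,-0.9],[0,0,0]],[[0,0,-0.6],[0,0,0]],[[0,0,-0.4],[0,0,0]],[[0,0,0],[0,0,0]],[[0,0,0],[0,0,0]]]'

```text
clock: 7.3
tool_pos: [0.4766, 0.0272, 0.158]
eef_rot: [0.778, 0.628, 0.0, 0.0]
contact_force: [-0.1, -0.0, -0.4]
opening: 0.172
finger_force: 10.0
```

```bash
python3 - <<'E'
from h import *
np.set_printoptions(precision=4,suppress=True)
snap('wrist','w4');snap('side','s4');s=r.get_state()
print(s['clock'],s['tool_pos'],s['contact_force'],s['opening'])
a=cv2.imread('pics/w4.png');b=cv2.imread('pics/s4.png')
cv2.imwrite('pics/c4.png',np.hstack([cv2.resize(a,(400,300)),cv2.resize(b[190:370,220:460],(400,300))]))
E
```

```text
7.4 [0.4767 0.0272 0.1582] [-0.3244  1.0932 -0.2427] 0.1711714798856342
```

View pics/c4.png

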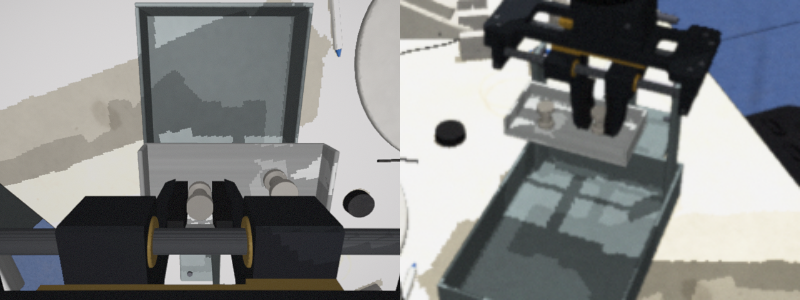

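The post is held in the pan beside the loaded one, with fingers inside the walls and the bucket still upright. Opening slightly to release.

Request:
step_arm --increments '[[[0,0,0],[0,0,0]],[[0,0,0],[0,0,0]],[[0,0,0],[0,0,0]],[[0,0,0],[0,0,0]],[[0,0,0],[0,0,0]],[[0,0,0],[0,0,0]],[[0,0,0],[0,0,0]],[[0,0,0],[0,0,0]],[[0,0,0],[0,0,0]],[[0,0,0],[0,0,0]]]' --fingers 0.26

```text
clock: 8.4
tool_pos: [0.4763, 0.0271, 0.1577]
eef_rot: [0.778, 0.628, 0.0, 0.0]
contact_force: [-0.6, -0.4, -0.1]
opening: 0.261
finger_force: 0.0
```

```bash
python3 - <<'E'
from h import *
np.set_printoptions(precision=4,suppress=True)
snap('wrist','w5');snap('side','s5');s=r.get_state()
print(s['clock'],s['tool_pos'],s['contact_force'],s['opening'],s['q'])
a=cv2.imread('pics/w5.png');b=cv2.imread('pics/s5.png')
cv2.imwrite('pics/c5.png',np.hstack([cv2.resize(a,(400,300)),cv2.resize(b[190:400,220:500],(400,300))]))
E
```

```text
8.5 [0.4764 0.0271 0.1578] [-0.0023  0.621   0.1867] 0.25952724651558295 [ 0.0417  0.6491 -0.3091  2.078   0.4157  0.4728 -0.7948]
```

View pics/c5.png

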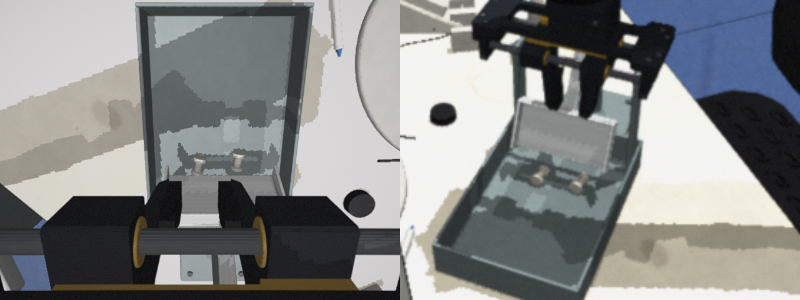

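The bucket has tripped: both posts lie in the tray in front of the tipped bucket, clear of the fingers. Next I'll raise the tool, turn 90° so the fingers close across the bar, and move above the bar at stand y −25, clear of the beam.

Request:
step_arm --increments '[[[0,0,2.5],[0,0,0]],[[0,0,4],[0,0,0]],[[0,0,4],[0,0,0]],[[0,0,4],[0,0,0]],[[0.2,-1,0],[0,0,8.5]],[[0.2,-1.5,0],[0,0,8.5]],[[0.2,-1.5,0],[0,0,8.5]],[[0.2,-1.5,0],[0,0,8.5]],[[0.2,-1.5,0],[0,0,8.5]],[[0.2,-1.5,0],[0,0,8.5]]]'

```text
clock: 9.5
tool_pos: [0.4882, -0.0586, 0.3027]
eef_rot: [0.429, 0.903, -0.0, -0.0]
contact_force: [-0.3, 0.2, 0.4]
opening: 0.259
finger_force: 0.0
```

Request:
step_arm --increments '[[[0.1,-1.2,0],[0,0,7.8]],[[0.1,-1.2,0],[0,0,7.8]],[[0.1,-1.2,0],[0,0,7.8]],[[0.1,-1.2,0],[0,0,7.8]],[[0.1,-1,0],[0,0,7.8]],[[0,0,0],[0,0,0]],[[0,0,0],[0,0,0]],[[0,0,0],[0,0,0]],[[0,0,0],[0,0,0]],[[0,0,0],[0,0,0]]]' --fingers 0.45

```text
clock: 10.5
tool_pos: [0.4934, -0.1153, 0.3029]
eef_rot: [0.106, 0.994, -0.0, 0.0]
contact_force: [0.3, 0.3, -1.5]
opening: 0.451
finger_force: 0.0
```

```bash
python3 - <<'E'
from h import *
np.set_printoptions(precision=4,suppress=True)
snap('wrist','w6');s=r.get_state();c=load('w6');p=np.load('p.npy')
print(s['clock'],s['tool_pos'],s['eef_rot'],s['contact_force'],s['q'],s['opening'])
for b in [(-50,-40,248),(-50,40,248),(-50,-25,248)]: print(b,S(p,b),proj(c,S(p,b)))
ct,st=np.cos(p[2]),np.sin(p[2]);L=[]
for v in range(0,480,3):
    for u in range(0,640,3):
        if c['d'][v,u]>0:
            X=atdepth(c,u,v)-[p[0],p[1],0]
            x,y=1e3*(ct*X[0]+st*X[1]),1e3*(-st*X[0]+ct*X[1])
            if 240<X[2]*1e3<260 and abs(x+50)<30 and abs(y)<50: L.append((x,y,X[2]*1e3))
L=np.array(L);print(len(L));print(L.min(0),np.median(L,0),L.max(0)) if len(L) else 0
E
```

```text
10.55 [ 0.4934 -0.1154  0.3029] [ 0.1061  0.9944 -0.0001  0.0001] [-0.0674  0.0289  0.2424] [ 0.6897  0.567  -0.8921  1.8104  0.5148  1.0148  0.9499] 0.4497511876942208
(-50, -40, 248) [ 0.5077 -0.1186  0.248 ] [320.5788 287.9308]
(-50, 40, 248) [ 0.4296 -0.1017  0.248 ] [320.7791 134.1595]
(-50, -25, 248) [ 0.4931 -0.1154  0.248 ] [320.613  261.5854]
324
[-52.9553 -38.6984 248.6281] [-48.4297   4.202  252.6426] [-43.7752  38.3165 255.3413]
```

View pics/w6.png

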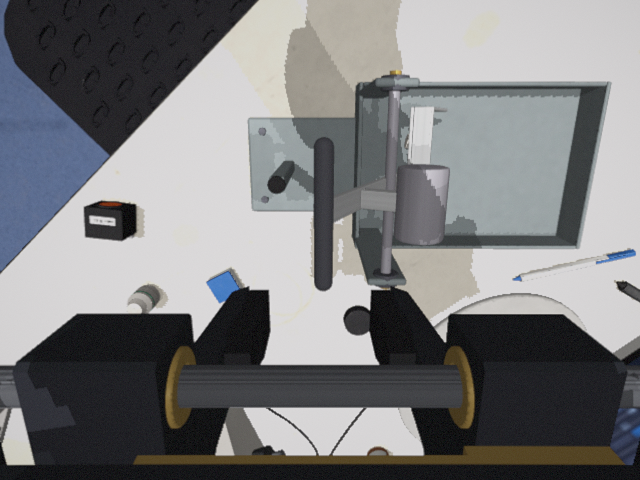

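The wrist view shows the tipped bar from (323,137) to (323,290), with the fingers straddling its −y end. By depth the bar is at x −48, z 248 in the stand frame, as expected. Lowering around it, then narrowing the fingers.

Request:
step_arm --increments '[[[0,0,-1.2],[0,0,0]],[[0,0,-1.4],[0,0,0]],[[0,0,-1.4],[0,0,0]],[[0,0,-1.2],[0,0,0]],[[0,0,-1],[0,0,0]],[[0,0,-0.5],[0,0,0]],[[0,0,0],[0,0,0]],[[0,0,0],[0,0,0]],[[0,0,0],[0,0,0]],[[0,0,0],[0,0,0]]]'

```text
clock: 11.55
tool_pos: [0.4937, -0.1159, 0.2362]
eef_rot: [0.106, 0.994, -0.0, 0.001]
contact_force: [0.4, 0.6, 0.1]
opening: 0.449
finger_force: 0.0
```

Request:
step_arm --increments '[[[0,0,0],[0,0,0]],[[0,0,0],[0,0,0]],[[0,0,0],[0,0,0]],[[0,0,0],[0,0,0]],[[-0.1,-0.4,0],[0,0,0]],[[-0.1,-0.4,0],[0,0,0]],[[-0.1,-0.45,-0.3],[0,0,0]],[[-0.1,-0.45,-0.3],[0,0,0]],[[-0.1,-0.45,-0.3],[0,0,0]],[[-0.1,-0.45,-0.4],[0,0,0]]]' --fingers 0.3

```text
clock: 12.55
tool_pos: [0.4873, -0.1424, 0.2224]
eef_rot: [0.106, 0.994, 0.0, -0.0]
contact_force: [-0.3, 1.0, 1.2]
opening: 0.3
finger_force: 0.1
```

Request:
step_arm --increments '[[[-0.08,-0.38,-0.38],[0,0,0]],[[-0.08,-0.38,-0.38],[0,0,0]],[[-0.08,-0.38,-0.38],[0,0,0]],[[-0.08,-0.38,-0.38],[0,0,0]],[[-0.07,-0.3,-0.45],[0,0,0]],[[-0.07,-0.3,-0.45],[0,0,0]],[[-0.07,-0.3,-0.45],[0,0,0]],[[-0.07,-0.3,-0.45],[0,0,0]],[[-0.07,-0.33,-0.7],[0,0,0]],[[-0.07,-0.33,-0.7],[0,0,0]]]'

```text
clock: 13.55
tool_pos: [0.4799, -0.176, 0.175]
eef_rot: [0.106, 0.994, -0.0, 0.0]
contact_force: [-0.1, 0.1, -0.5]
opening: 0.297
finger_force: 0.0
```

Request:
step_arm --increments '[[[-0.04,-0.16,-0.5],[0,0,0]],[[-0.04,-0.16,-0.5],[0,0,0]],[[0,0,0],[0,0,0]],[[0,0,0],[0,0,0]],[[0,0,0],[0,0,0]],[[0,0,0],[0,0,0]],[[0,0,0],[0,0,0]],[[0,0,0],[0,0,0]],[[0,0,0],[0,0,0]],[[0,0,0],[0,0,0]]]'

```text
clock: 14.55
tool_pos: [0.4792, -0.1789, 0.1656]
eef_rot: [0.106, 0.994, 0.0, 0.0]
contact_force: [-0.1, 0.3, -0.3]
opening: 0.299
finger_force: 0.0
```

```bash
python3 - <<'E'
from h import *
np.set_printoptions(precision=4,suppress=True)
snap('wrist','w7');snap('side','s7');s=r.get_state()
print(s['clock'],s['tool_pos'],s['contact_force'],s['opening'])
a=cv2.imread('pics/w7.png');b=cv2.imread('pics/s7.png')
cv2.imwrite('pics/c7.png',np.hstack([cv2.resize(a,(400,300)),cv2.resize(b[150:420,200:560],(400,300))]))
E
```

```text
14.65 [ 0.4791 -0.1789  0.1655] [-1.2248 -0.1761 -0.1849] 0.3001855334969074
```

View pics/c7.png

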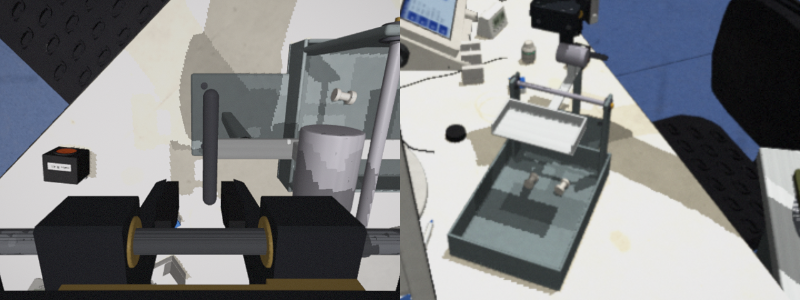

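The bucket is upright, both posts lie in the tray, and the bar sits free between the fingers. Retreat straight up, then away backward.

Request:
step_arm --increments '[[[0,0,1],[0,0,0]],[[0,0,2],[0,0,0]],[[0,0,2.5],[0,0,0]],[[0,0,3],[0,0,0]],[[0,0,3],[0,0,0]],[[0,0,3],[0,0,0]],[[0,-2,1],[0,0,0]],[[0,-3,0],[0,0,0]],[[0,-4,0],[0,0,0]],[[0,-4,0],[0,0,0]]]'

```text
clock: 15.65
tool_pos: [0.4791, -0.3098, 0.3217]
eef_rot: [0.106, 0.994, -0.0, 0.0]
contact_force: [1.0, 0.0, 0.2]
opening: 0.304
finger_force: 0.0
```

Request:
step_arm --increments '[[[0,-3,0],[0,0,0]],[[0,-1,0],[0,0,0]],[[0,0,0],[0,0,0]],[[0,0,0],[0,0,0]],[[0,0,0],[0,0,0]],[[0,0,0],[0,0,0]],[[0,0,0],[0,0,0]],[[0,0,0],[0,0,0]],[[0,0,0],[0,0,0]],[[0,0,0],[0,0,0]]]'

```text
clock: 16.65
tool_pos: [0.4792, -0.3488, 0.3205]
eef_rot: [0.106, 0.994, 0.0, -0.0]
contact_force: [-0.2, -0.3, 0.1]
opening: 0.299
finger_force: 0.0
```

```bash
python3 - <<'E'
from h import *
np.set_printoptions(precision=4,suppress=True)
snap('top','t8');snap('side','s8');s=r.get_state()
print(s['clock'],s['tool_pos'],s['contact_force'])
a=cv2.imread('pics/t8.png');b=cv2.imread('pics/s8.png')
cv2.imwrite('pics/c8.png',np.hstack([cv2.resize(a[180:345,140:360],(400,300)),cv2.resize(b[150:420,200:560],(400,300))]))
c=load('top0');e=load('t8')
for u,v in [(308,278),(345,288),(235,270)]: print(np.median(c['d'][v-2:v+3,u-2:u+3]),np.median(e['d'][v-2:v+3,u-2:u+3]))
E
```

```text
16.75 [ 0.4791 -0.3489  0.3205] [-0.8552  0.0812 -0.1102]
0.8312193 0.83098674
0.876818 0.87734985
0.8776212 0.87856954
```

View pics/c8.png

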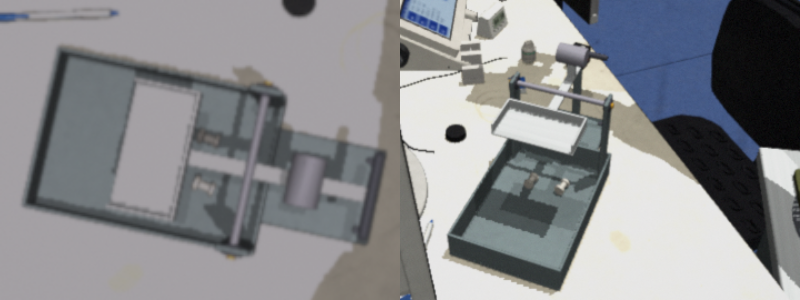

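The bucket is empty and upright: depths at the counterweight, bar and pan match the start to within 1 mm. Both posts lie in the tray, and the robot is clear of everything.

```bash
python3 -c "
from plant import r
print(r.finish_job())"
```

```text
the job is handed in; nothing more can be done
None
```

The job is handed in: the second post tripped the bucket, both posts lie in the tray, and the empty bucket is back upright with the arm clear, at about 17 s of the 51 s allowed.

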